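Seat a collet chuck in the spindle taper over its drive dogs

TASK

Take the collet chuck with the hexagonal body out of the tool rack and seat it, tapered shank down, in the spindle of the bench fixture. Its two flange slots must go over the spindle's two drive dogs, whose angle you have to find by feel or by eye, so that the flange ends down flat on the spindle nose. Lower it gently and do not ram it, let go of it, and leave the pointed centre in its rack pocket and the other things where they are.

Things in the scene. Friction and masses are not known exactly. Their poses are not given: they have to be found in the camera images.
- chuck: Bare steel collet chuck, about 0.6 kg, 144 mm long: the tool with the hexagonal body. Hangs upright in one of the two rack pockets. Origin on its axis in the flange's underside, z up to the jaws. Below: shank tapering from 44 mm diameter to 27 mm at 58 mm down, then a 16 mm stud to 72 mm down. Above: flange 72 mm diameter, 14 mm thick; hexagon from 16 to 52 mm; dark nose to 72 mm.
- hexagon (a point): Point on the chuck's axis at a good gripping height, 38 mm above chuck, axes as chuck. The hexagon is 44 mm across flats; its three pairs of flats face the directions at 30, 90 and 150 degrees from the chuck's +x about z (and opposite), so one pair faces +y and -y.
- slot (a point): Middle of the slot in the +x side of the chuck's flange, 29.5 mm from the axis and 7 mm above chuck; axes as chuck. The slot is 17 mm wide, open at the rim, its bottom 23 mm from the axis, cut through the flange's whole thickness; a like one is on the -x side. At the start the line of the slots lies within 0.5 rad of the rack's x axis. Either slot fits either dog.
- centre: Pointed centre of bare steel with the same shank, a plain 72 mm flange without slots, and a 44 mm round body that ends in a point 67 mm above the flange's underside. Origin on its axis in the underside of the flange, z up. It hangs in the other rack pocket and stays there.
- rack: Fixed aluminium tool rack, 100 mm (x) by 294 mm (y) over its feet, 90 mm high. Origin at the centre of its underside, z up. Its top plate has two 50 mm holes, at y = +65 and -65 mm, in which the tools hang by their flanges, undersides at 90 mm.
- fixture: Fixed bench fixture: 130 x 130 x 12 mm dark base plate, round grey housing 104 mm in diameter, in it an upright steel spindle with a taper bore and its nose, 80 mm in diameter, on top. Origin at the centre of its underside, z up; a black brake knob on its -x side reaches 75 mm out. The spindle is braked and does not turn in ordinary handling.
- nose (a point): Centre of the flat spindle nose face, on the spindle's axis, 90 mm above the worktop, axes as fixture (it does not turn with the spindle). The taper bore opens upward, 45 mm wide at the face, 62 mm long, open below. The seated chuck has its origin here, upright, with about 0.5 mm of side play.
- dog_top (a point): Point on the spindle axis at the height of the tops of the two drive dogs, 8 mm above the nose face; axes as fixture. The dogs stand on opposite sides, 25 to 39 mm from the axis, 13 mm wide. The line through them lies within 0.5 rad either way of this point's x axis; the angle is not reported. Slots over 0.05 rad off: the flange rests on the dogs, 8 mm high, and drops when turned to them.
- screwdriver: Flat screwdriver with a red handle, 189 mm long, lying near the front edge. Bystander; origin at the centre of its underside.
- bearing: Steel ball bearing, 52 mm diameter and 15 mm high, lying near the front edge. Bystander; origin at the centre of its underside.
- valve_block: Small cast valve block, 40 x 72 x 44 mm, behind the work. Bystander; origin at the centre of its underside.
Mind the look-alikes: they are no part of the job. What is shaped like the chuck but purple is not meant.

How it is judged:
By the outcome, as a careful person would: the job done as asked, in the order asked, and still so for the second after the job is handed in, with the robot touching nothing.
It also fails if it takes over 56 s, if anything falls off the work surface, if the arm or the gripper's body presses on something with over 40 N, if the wrist force passes 120 N, or if a joint passes its speed limit or range.

ROBOT

A 6-joint arm with a two-finger parallel gripper is mounted at the origin on a cart in front of the work surface, level with it; the furniture and walls round the work are solid. World frame = base frame: x ahead of the robot, y to its left, z up, the work surface at z = 0. Lengths are in m, angles in rad, forces in N, time in s.
With the tool pointing down it reaches from about 0.275 to 1 m from the base axis. Payload 8.4 kg.
Tool frame: the origin (TCP) lies midway between the tips of the shut fingers; the grasp point (between the pads) lies 19 mm behind it; z points along the fingers, y is the line along which they close (so a half turn about z gives the same grasp; the last joint's range is limited). The gripper opens to 85 mm and grips with 20 to 120 N. Pads are 22 mm wide; open, the fingers measure 114 mm over their backs; the gripper's body (76 mm by 85 mm) begins 54 mm behind the grasp point. The pads swing forward as they close: fully open they stand 13 mm farther back than shut.
Start: joints at [1.332, 0.353, 1.633, -0, 1.155, -0.002], TCP at [0.147, 0.608, 0.231] pointing down, gripper open.
Joint ranges: [-2.63, 2.63], [-0.92, 2.1], [0.06, 2.66], [-1.3, 4.44], [0, 2.69], [-3.02, 3.02]. Speed limits (rad/s): [2.22, 2.22, 2.79, 3.14, 3.14, 3.14].

INTERFACE

Orientations are given as a unit quaternion [x, y, z, w].
In Python, from plant import ctrl, eyes, nets gives the robot as it stands. The module is installed in compiled form; this text tells all that it offers.
- The arm moves only by the tool apply_moves, never from a script. Its argument "plan" is text: rows parted by semicolons, each of 5 numbers parted by spaces: the shift along the tool's x, y, z in mm, then the turn about the tool's z in degrees, then the closure, from 0 (fully open) to 1 (shut). A call has 1 to 20 rows; each row is the pose to reach, as a shift and turn from the pose commanded when the call began, along the tool's axes at that moment; what a row does not reach only later rows make up. A row lasts 1/12 s, in which the tool goes at most 41.7 mm and 7.16 degrees, less where a joint would pass 70% of its speed; a pose out of reach is approached as far as the arm can. A call with a gripper value outside its range is refused whole. The fingers move at their own pace and stop on an object; "squeeze" is the grip in N (left out, the last holds). Time passes only in rows, so rows that repeat a pose let the fingers close. It gives the time, the measured TCP pose, the force, the opening and the grip force at its end, in the units of the state.
- ctrl.observe(): the state, without advancing time (a new reading comes with each control period).
- eyes.snapshot(name): name is "scene" or "side" or "wrist"; returns a dict with "pixels" (480x640x3 uint8, blue, green, red), "fx", "fy", "cx", "cy" (pixels), "k1" (the pictures are not rectified: a ray, as slopes to the right and down, at radius r is drawn at 1 + k1 r^2 times it, then the intrinsics apply), "origin" and "rotation" of the camera in the world. Camera axes: x right, y up, looking along -z (the intrinsics and any distortion apply to the point x, -y, -z); pixel columns grow to the right and rows downward; lengths in m; the calibration is good to about 2 mm. A picture is of the moment at which its call begins. There is no depth.
- ctrl.job_done(): hands the job in; it is judged then, once.
Trained networks look in a picture, given as the dict that the camera call returned (one of the last four; its "shot" number tells which), for a name from the list of things; names that differ only in an ending like _2 or _b are one class to them, and where a whole thing is asked for, a point or a joint stands for the part that bears it (a point fixed in the world has none). Each returns a list of dicts, best first, with "confidence" (0 to 1); they miss things now and then, are a little off and sometimes report something else, mostly with a low value. They report only what shows in the picture. A call takes as long as a camera call. They do not tell look-alikes from the thing itself.
- nets.recognise(query, picture): "location" ([x, y, z] in m, in the coordinates of the camera as it stood for that picture, good to about 4 mm: the middle of the surface that is visible of it).
The state is a dict: "time_s": time; "joint_positions": joint angles; "joint_velocities": joint speeds; "tau": joint torques, N m; "position": TCP position; "ee_rot": TCP orientation; "ft_force": force on the tool from outside, world axes, zero at the start; "moment": the same for the moment, N m; "grip_width": opening from 0.0 (shut) to 1.0 (fully open); "gripper_force": force on a finger pad.
Only numpy, scipy, OpenCV 4.12 (cv2) and the standard library are available. Lean on these libraries where they do the work, as an engineer would, in place of code of your own. Each camera call takes 0.05 s, during which the arm holds its last target. There are 200 camera calls.

## Working session

There is one attempt and no reset: what is moved stays moved. The work goes in short steps, Python scripts to look and compute and a tool call to move; the robot and the scene stay as the last step left them, time stands still between calls to the robot, and variables do not carry over. Pictures are saved under pics/ and viewed, at most 10 in all, crops included, and the job is handed in when it is done.

Besides the shell and the picture viewer there is one more tool, called by a JSON object that holds its "api" and its "payload", one argument or row to a line. apply_moves: Moves the arm, as the interface text tells. Its arguments: {"type":"object","properties":{"plan":{"type":"string"},"squeeze":{"type":"number"}},"required":["plan"]}

```bash
mkdir -p pics; cat > h.py <<'E'
import numpy as np, cv2
from plant import ctrl, eyes, nets
from scipy.spatial.transform import Rotation as R
def rot(p):
    r=np.array(p["rotation"],float)
    return r if r.shape==(3,3) else R.from_quat(r).as_matrix()
def w(p,c): return rot(p)@np.array(c)+np.array(p["origin"])
def ray(p,u,v):
    d=np.array([(u-p["cx"])/p["fx"],(v-p["cy"])/p["fy"]]); s=d.copy()
    for _ in range(20): s=d/(1+p["k1"]*(s@s))
    return rot(p)@np.array([s[0],-s[1],-1])
def onz(p,u,v,z):
    o=np.array(p["origin"]); d=ray(p,u,v); return o+d*(z-o[2])/d[2]
def proj(p,X):
    c=rot(p).T@(np.array(X)-p["origin"]); s=np.array([c[0],-c[1]])/-c[2]
    s=s*(1+p["k1"]*(s@s)); return np.array([s[0]*p["fx"]+p["cx"],s[1]*p["fy"]+p["cy"]])
E
python3 - <<'E'
from h import *
for n in ["scene","side"]:
    p=eyes.snapshot(n); cv2.imwrite(f"pics/{n}0.png",p["pixels"]); print(n,p["origin"],p["fx"],p["k1"])
    for q in ["chuck","hexagon","slot","centre","rack","fixture","nose","valve_block","screwdriver"]:
        for r in nets.recognise(q,p)[:3]:
            X=w(p,r["location"]); print(q,round(r["confidence"],2),X.round(3),proj(p,X).round())
print(ctrl.observe())
E
```

```text
scene [-0.25225656 -0.85956917  0.68961243] 588.0899139816918 -0.030017210409737337
chuck 0.82 [0.484 0.245 0.111] [250. 219.]
chuck 0.63 [0.653 0.193 0.095] [316. 214.]
hexagon 0.92 [0.652 0.19  0.095] [317. 215.]
hexagon 0.63 [0.483 0.248 0.109] [249. 219.]
slot 0.72 [0.649 0.188 0.094] [316. 216.]
slot 0.63 [0.485 0.244 0.113] [250. 218.]
centre 0.72 [0.518 0.122 0.105] [292. 234.]
rack 0.94 [0.507 0.128 0.078] [287. 245.]
fixture 0.92 [ 0.497 -0.238  0.05 ] [399. 324.]
nose 0.8 [ 0.498 -0.239  0.054] [400. 322.]
valve_block 0.61 [0.698 0.039 0.023] [370. 256.]
valve_block 0.36 [ 0.497 -0.231  0.054] [396. 320.]
screwdriver 0.7 [0.359 0.103 0.015] [242. 292.]
side [ 0.22400964 -0.85586196  0.57882234] 600.2805649766162 0.0029914294045554368
chuck 0.72 [0.66  0.184 0.087] [365. 214.]
chuck 0.57 [0.496 0.243 0.113] [279. 200.]
hexagon 0.74 [0.486 0.243 0.117] [275. 198.]
hexagon 0.64 [0.655 0.185 0.085] [362. 215.]
hexagon 0.63 [0.7   0.035 0.028] [412. 271.]
slot 0.98 [0.654 0.189 0.085] [361. 214.]
slot 0.69 [0.493 0.243 0.119] [278. 197.]
centre 0.9 [0.525 0.118 0.106] [311. 226.
[... 261 characters left out ...]
ons': array([ 1.33158144e+00,  3.52973799e-01,  1.63342340e+00, -7.60850107e-06,
        1.15517996e+00, -2.40702071e-03]), 'joint_velocities': array([-1.88667666e-03, -4.71951082e-04, -6.35586009e-04,  1.08300587e-04,
       -2.11036417e-05, -1.72802623e-03]), 'tau': array([ 1.33362082e-03, -6.05193973e+01, -3.42450070e+01,  1.60954069e-04,
        1.16197352e-03, -5.57599697e-05]), 'position': array([0.14663133, 0.60755274, 0.23128731]), 'ee_rot': array([1.18125942e-01, 9.92998621e-01, 7.27164856e-06, 4.38874552e-06]), 'ft_force': array([ 0.30311638, -0.16464776, -0.43627568]), 'moment': array([-0.06389139, -0.01412965, -0.02420967]), 'gripper_force': 0.0, 'grip_width': 0.9980123392934166}
```

View pics/scene0.png

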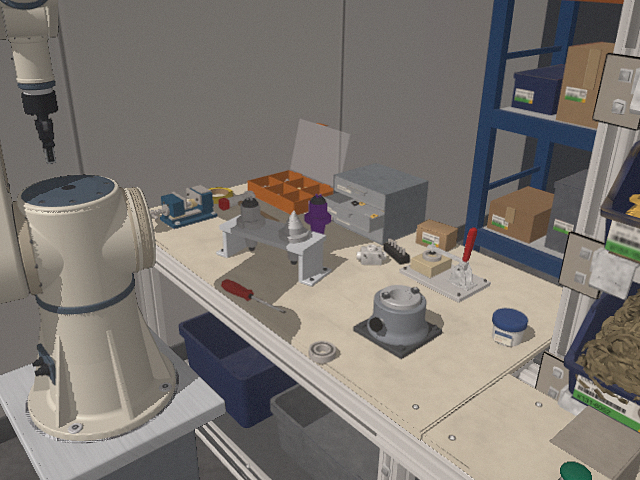

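```bash
python3 - <<'E'
import cv2
a=cv2.imread("pics/side0.png")
b=cv2.resize(a[150:300,230:430],(800,600),interpolation=cv2.INTER_CUBIC); cv2.imwrite("pics/side_crop.png",b)
E
```

```text
(no output)
```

View pics/side_crop.png

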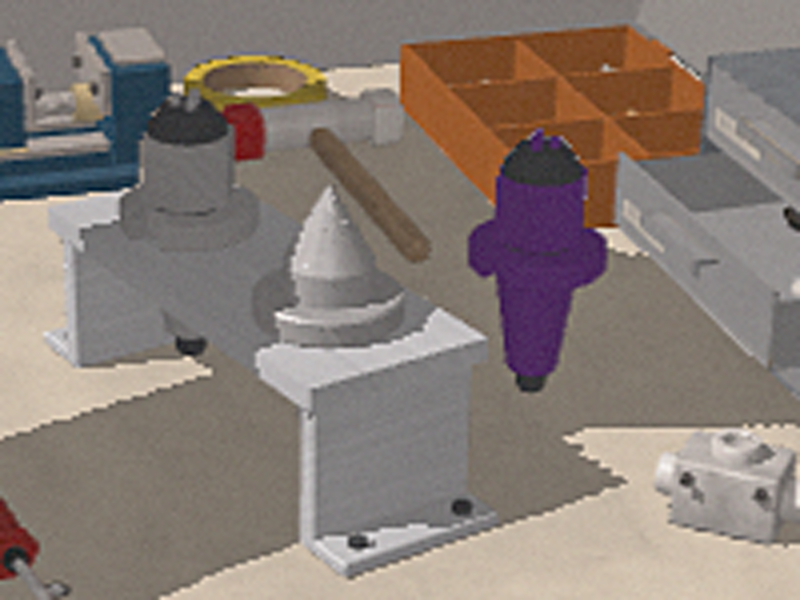

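The candidates in the scene picture are the grey hex chuck at (250,212), the pointed centre at (294,230) and the purple look-alike at (318,215), which stands behind the rack. I choose the grey one with the dark nose, in the far-left pocket. The crop confirms it: a grey hexagonal body with a flange, hanging in the rack. The fixture is at about (400,315).

```bash
cat >> h.py <<'E'
def move(X,yaw=None):
    """shift in tool mm to world X; yaw = desired world angle of tool y (mod pi)"""
    s=ctrl.observe(); T=R.from_quat(s["ee_rot"]).as_matrix()
    d=T.T@(np.array(X)-s["position"])*1000
    y=np.arctan2(T[1,1],T[0,1]); t=0
    if yaw is not None: t=-np.degrees((yaw-y+np.pi/2)%np.pi-np.pi/2)
    print("t",round(s["time_s"],2),"shift",d.round(1),"turn",round(t,1),"tool y yaw",round(y,3),"j",np.round(s["joint_positions"],2),"pos",s["position"].round(4),"F",s["ft_force"].round(1),"g",round(s["grip_width"],3))
E
python3 -c "
from h import *
move([.475,.235,.33])"
```

```text
t 1.0 shift [-406.6 -285.1  -98.7] turn 0 tool y yaw 1.334 j [ 1.33  0.35  1.63 -0.    1.16 -0.  ] pos [0.1466 0.6076 0.2313] F [ 0.3 -0.2 -0.4] g 0.998
```

{"api": "apply_moves", "payload": {
  "plan": "-100 -60 -98 0 0;-406 -285 -98 0 0;-406 -285 -98 0 0;-406 -285 -98 0 0;-406 -285 -98 0 0;-406 -285 -98 0 0;-406 -285 -98 0 0;-406 -285 -98 0 0;-406 -285 -98 0 0;-406 -285 -98 0 0;-406 -285 -98 0 0;-406 -285 -98 0 0;-406 -285 -98 0 0;-406 -285 -98 0 0;-406 -285 -98 0 0;-406 -285 -98 0 0"
}}

```text
time_s: 2.33
position: [0.4736, 0.236, 0.329]
ee_rot: [0.118, 0.993, 0.0, -0.0]
ft_force: [-0.4, -0.4, -0.6]
grip_width: 1.002
gripper_force: 0.0
```

```bash
python3 - <<'E'
from h import *
move([.487,.247,.33])
p=eyes.snapshot("wrist"); cv2.imwrite("pics/w1.png",p["pixels"]); print(p["origin"],p["fx"],p["cx"],p["cy"],p["k1"],rot(p).round(2).tolist())
for q in ["chuck","hexagon","slot","centre","rack"]:
    for r in nets.recognise(q,p)[:3]:
        X=w(p,r["location"]); print(q,round(r["confidence"],2),X.round(3),proj(p,X).round())
E
```

```text
t 2.33 shift [-10.4  13.9  -1.1] turn 0 tool y yaw 1.334 j [ 0.46  0.12  1.72  0.    1.31 -0.88] pos [0.4736 0.236  0.329 ] F [-0.4 -0.4 -0.6] g 1.002
[0.40350036 0.25225194 0.47117301] 367.53763998927053 317.75380957344936 240.63452457205221 -0.07709672246289602 [[0.23, -0.93, -0.27], [0.97, 0.23, 0.07], [0.0, -0.28, 0.96]]
chuck 0.72 [0.651 0.205 0.1  ] [328. 357.]
chuck 0.59 [0.484 0.261 0.145] [348. 220.]
hexagon 0.86 [0.651 0.207 0.104] [329. 359.]
hexagon 0.65 [0.48  0.263 0.136] [347. 213.]
slot 0.95 [0.651 0.204 0.104] [327. 359.]
slot 0.66 [0.488 0.257 0.142] [344. 224.]
centre 0.72 [0.524 0.143 0.1  ] [245. 270.]
rack 0.78 [0.504 0.208 0.09 ] [300. 237.]
rack 0.4 [ 0.367 -0.155  0.012] [ 13. 186.]
rack 0.24 [ 0.525 -0.165  0.037] [ 42. 302.]
```

View pics/w1.png

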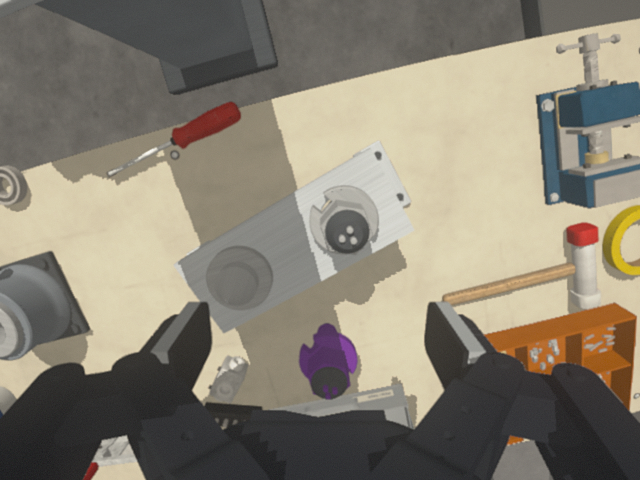

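The grey chuck's dark nose is at about (347,232) in its rack pocket, with a slot near (325,203). The centre is at (240,278) and the purple decoy at (328,360). Next, an enlarged crop of the chuck.

```bash
python3 - <<'E'
from h import *
a=cv2.imread("pics/w1.png"); b=cv2.resize(a[170:280,290:400],(600,600),interpolation=cv2.INTER_CUBIC); cv2.imwrite("pics/w1c.png",b)
p=eyes.snapshot("wrist")
for uv in [(180,263),(378,142),(411,229),(226,330)]: print(onz(p,*uv,.09).round(4))
print("nose",onz(p,347,232,.160).round(4))
E
```

```text
[0.5026 0.0711 0.09  ]
[0.4264 0.3097 0.09  ]
[0.524  0.3271 0.09  ]
[0.5946 0.0957 0.09  ]
nose [0.4914 0.2579 0.16  ]
```

View pics/w1c.png

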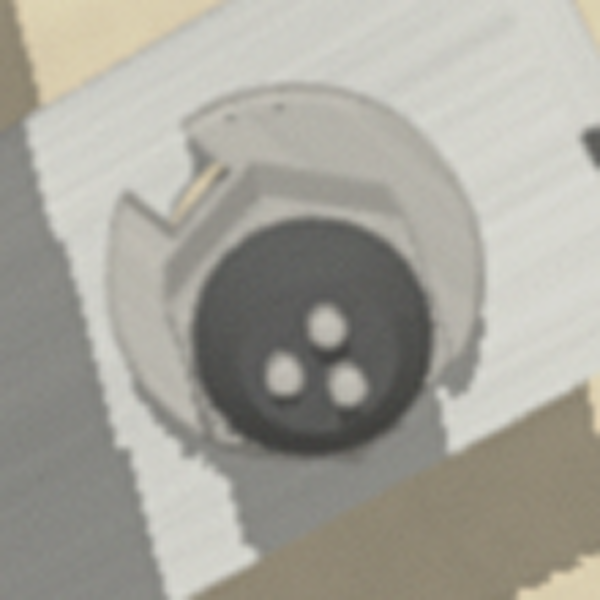

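```bash
python3 - <<'E'
from h import *
from scipy.optimize import least_squares
p=eyes.snapshot("wrist"); f=lambda c:onz(p,290+c[0]/5.4545,170+c[1]/5.4545,.104)[:2]
P=np.array([f(c) for c in [(107,270),(484,285),(300,82),(430,150),(187,127),(125,192),(380,105),(115,310)]])
s=least_squares(lambda q:np.hypot(*(P-q[:2]).T)-q[2],[.49,.25,.036]); print(s.x.round(4),(s.fun*1e3).round(1))
s2=least_squares(lambda q:np.hypot(*(P-q[:2]).T)-.036,[.49,.25]); c=s2.x; print(c.round(4),(s2.fun*1e3).round(1))
a,b,ci,d=[f(q) for q in [(125,192),(187,127),(172,222),(228,165)]]
print("slot w",np.hypot(*(a-b)),np.hypot(*(ci-d)),"inner r",np.hypot(*((ci+d)/2-c)))
for m in [(a+b)/2-c,(ci+d)/2-c,a-ci,b-d]: print(np.arctan2(m[1],m[0])-np.pi*0)
e=b-a; print("perp",np.arctan2(e[1],e[0])); e=d-ci; print("perp",np.arctan2(e[1],e[0]))
E
```

```text
[0.4944 0.2586 0.0352] [ 0.2  0.6  1.  -1.2 -0.6  0.4  0.1 -0.5]
[0.4954 0.2586] [-0.3 -0.5  1.1 -1.5 -0.5  0.3  0.  -1.3]
slot w 0.016719751129929464 0.014932246995884803 inner r 0.024522966696898418
-2.514410070833656
-2.533787127189419
-2.3826486310667176
-2.5548796540595986
perp 2.1498523188027954
perp 2.1403922950877297
```

```bash
python3 -c "
from h import *
move([.494,.258,.108],1.134)"
```

```text
t 2.73 shift [-14.1  26.3 221.2] turn 11.5 tool y yaw 1.335 j [ 0.46  0.12  1.72  0.    1.31 -0.88] pos [0.4741 0.2357 0.3292] F [0.6 0.5 0.8] g 0.998
```

{"api": "apply_moves", "payload": {
  "plan": "-14 26 0 6 0;-14 26 40 11.5 0;-14 26 80 11.5 0;-14 26 115 11.5 0;-14 26 140 11.5 0;-14 26 160 11.5 0;-14 26 175 11.5 0;-14 26 190 11.5 0;-14 26 203 11.5 0;-14 26 214 11.5 0;-14 26 221 11.5 0;-14 26 221 11.5 0"
}}

```text
time_s: 3.73
position: [0.4933, 0.2569, 0.1069]
ee_rot: [0.217, 0.976, -0.001, -0.001]
ft_force: [-0.5, -0.3, 0.0]
grip_width: 1.0
gripper_force: 0.0
```

```bash
python3 - <<'E'
from h import *
move([.494,.258,.108],1.134)
p=eyes.snapshot("wrist"); cv2.imwrite("pics/w2.png",p["pixels"])
E
```

```text
t 3.73 shift [-0.1  1.2 -1.1] turn -0.0 tool y yaw 1.133 j [ 0.48  0.4   1.88  0.    0.86 -0.66] pos [0.4933 0.2569 0.1069] F [-0.5 -0.3  0. ] g 1.0
```

View pics/w2.png

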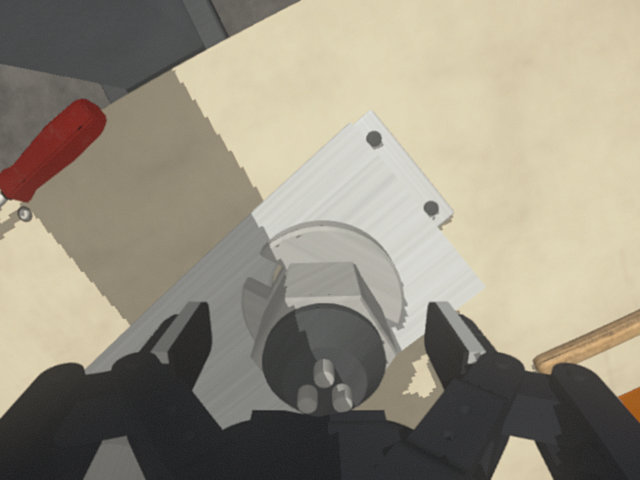

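The pads straddle the chuck well, but the visible hexagon edge (288,265)-(352,262) faces the camera, so the flat orientation is in doubt. I'll overlay the model before closing.

```bash
python3 - <<'E'
from h import *
p=eyes.snapshot("wrist"); im=cv2.resize(p["pixels"][200:440,200:520],(800,600),interpolation=cv2.INTER_CUBIC)
def L(X,col,close=True):
    q=np.array([(proj(p,x)-[200,200])*2.5 for x in X]).round().astype(int); cv2.polylines(im,[q],close,col,1)
c=np.array([.4945,.2583]); phi=.61
def pt(r,a,z): return [c[0]+r*np.cos(a+phi),c[1]+r*np.sin(a+phi),.09+z]
L([pt(.036,a,.014) for a in np.linspace(0,6.28,60)],(0,255,0))
for s in (0,np.pi): 
    A=[]
    for x,y in [(.035,.0085),(.023,.0085),(.023,-.0085),(.035,-.0085)]: A.append(pt(np.hypot(x,y),np.arctan2(y,x)+s,.014))
    L(A,(0,255,255),False)
for z in (.016,.052): L([pt(.0254,k*np.pi/3,z) for k in range(6)],(0,0,255))
cv2.imwrite("pics/w2o.png",im)
E
```

```text
(no output)
```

View pics/w2o.png

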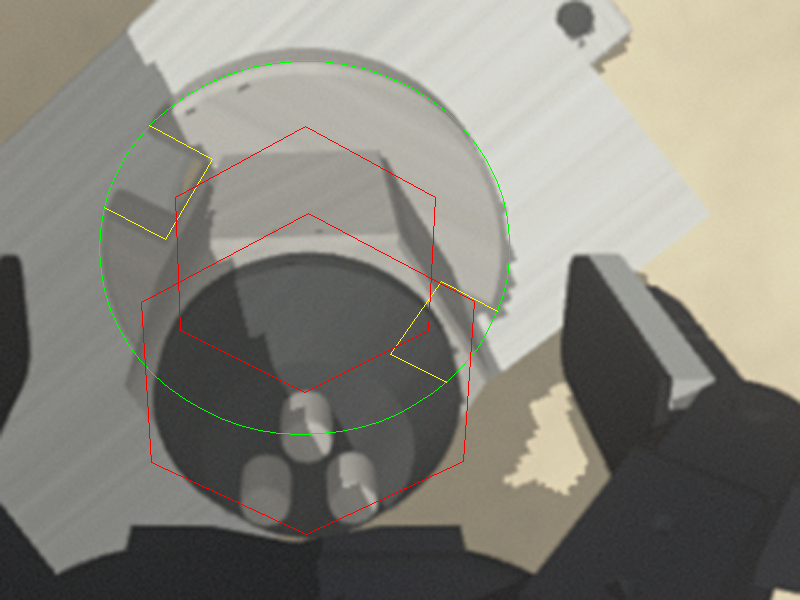

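The overlay fits the flange and the slot (line at 0.61 rad). The flats, however, face the slot direction and ±60° from it, which is 30° off the text. I trust the picture and turn the gripper 30° so the pads meet flats, then close.

{"api": "apply_moves", "payload": {
  "plan": "-0.5 2 -1 7 0;-0.5 2 -1 14 0;-0.5 2 -1 21 0;-0.5 2 -1 28 0;-0.5 2 -1 30 0;-0.5 2 -1 30 0;-0.5 2 -1 30 0.3;-0.5 2 -1 30 0.6;-0.5 2 -1 30 0.7;-0.5 2 -1 30 0.8;-0.5 2 -1 30 0.8;-0.5 2 -1 30 0.8;-0.5 2 -1 30 0.8;-0.5 2 -1 30 0.8",
  "squeeze": 60
}}

```text
time_s: 5.0
position: [0.4956, 0.259, 0.1098]
ee_rot: [0.462, 0.887, 0.0, 0.0]
ft_force: [-0.2, -0.6, 6.0]
grip_width: 0.507
gripper_force: 61.8
```

```bash
python3 - <<'E'
from h import *
move([.494,.258,.33])
print(ctrl.observe()["moment"])
E
```

```text
t 5.0 shift [ 1.000e-01 -1.800e+00 -2.202e+02] turn 0 tool y yaw 0.61 j [ 0.48  0.4   1.88 -0.    0.86 -0.13] pos [0.4956 0.259  0.1098] F [-0.2 -0.6  6. ] g 0.507
[-0.1615525   0.24721492  0.10122945]
```

{"api": "apply_moves", "payload": {
  "plan": "0 0 -5 0 0.8;0 0 -15 0 0.8;0 0 -40 0 0.8;0 0 -75 0 0.8;0 0 -115 0 0.8;0 0 -155 0 0.8;0 0 -190 0 0.8;0 0 -200 0 0.8;0 0 -200 0 0.8"
}}

```text
time_s: 5.75
position: [0.4966, 0.2595, 0.3125]
ee_rot: [0.462, 0.887, 0.002, 0.002]
ft_force: [0.2, -0.3, -7.2]
grip_width: 0.51
gripper_force: 62.8
```

```bash
python3 - <<'E'
from h import *
move([.50,-.24,.31])
p=eyes.snapshot("scene"); cv2.imwrite("pics/s2.png",p["pixels"])
for q in ["chuck","fixture","nose","dog_top"]:
    for r in nets.recognise(q,p)[:3]:
        X=w(p,r["location"]); print(q,round(r["confidence"],2),X.round(3),proj(p,X).round())
E
```

```text
t 5.75 shift [-411.4 -283.3    1.2] turn 0 tool y yaw 0.61 j [ 0.48  0.18  1.68  0.    1.27 -0.13] pos [0.4966 0.2595 0.3125] F [ 0.2 -0.3 -7.2] g 0.51
chuck 0.89 [0.651 0.19  0.094] [317. 215.]
chuck 0.86 [0.491 0.245 0.301] [250. 143.]
fixture 0.57 [ 0.5   -0.233  0.048] [398. 323.]
nose 0.94 [ 0.499 -0.237  0.051] [399. 322.]
dog_top 0.73 [ 0.499 -0.233  0.052] [398. 321.]
```

```bash
python3 -c "
from h import *
move([.545,-.31,.31])"
```

```text
t 6.0 shift [-494.9 -283.8   -2.4] turn 0 tool y yaw 0.61 j [ 0.48  0.19  1.69 -0.    1.27 -0.13] pos [0.4942 0.2582 0.3065] F [-0.5  0.2 -5.5] g 0.508
```

{"api": "apply_moves", "payload": {
  "plan": "-17 -10 0 0 0.8;-50 -29 0 0 0.8;-494 -284 0 0 0.8;-494 -284 0 0 0.8;-494 -284 0 0 0.8;-494 -284 0 0 0.8;-494 -284 0 0 0.8;-494 -284 0 0 0.8;-494 -284 0 0 0.8;-494 -284 0 0 0.8;-494 -284 0 0 0.8;-494 -284 0 0 0.8;-494 -284 0 0 0.8;-494 -284 0 0 0.8;-494 -284 0 0 0.8;-494 -284 0 0 0.8;-494 -284 0 0 0.8;-494 -284 0 0 0.8"
}}

```text
time_s: 7.5
position: [0.5449, -0.3078, 0.3077]
ee_rot: [0.462, 0.887, 0.0, -0.001]
ft_force: [1.1, 1.1, -5.7]
grip_width: 0.508
gripper_force: 62.1
```

```bash
python3 - <<'E'
from h import *
move([.50,-.24,.31])
p=eyes.snapshot("wrist"); cv2.imwrite("pics/w3.png",p["pixels"])
for q in ["fixture","nose"]:
    for r in nets.recognise(q,p)[:2]:
        X=w(p,r["location"]); print(q,round(r["confidence"],2),X.round(3),proj(p,X).round())
E
```

```text
t 7.5 shift [81.3  2.  -2.1] turn 0 tool y yaw 0.61 j [-0.52  0.3   1.54  0.    1.31 -1.13] pos [ 0.5449 -0.3078  0.3077] F [ 1.1  1.1 -5.7] g 0.508
fixture 0.76 [ 0.525 -0.21   0.082] [360. 112.]
nose 0.55 [ 0.525 -0.21   0.076] [359. 113.]
```

View pics/w3.png

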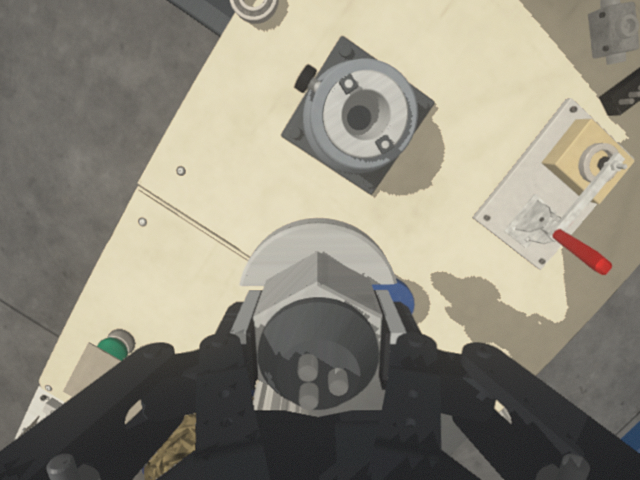

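The nose is at about (362,112), with dogs at (348,84) and (386,145). The chuck is held with its pads on the flats. I'll crop the nose to measure it.

```bash
python3 - <<'E'
import cv2
a=cv2.imread("pics/w3.png"); b=cv2.resize(a[50:180,290:420],(600,600),interpolation=cv2.INTER_CUBIC)
c=cv2.resize(a[205:305,230:410],(800,444),interpolation=cv2.INTER_CUBIC)
cv2.imwrite("pics/w3c.png",b); cv2.imwrite("pics/w3d.png",c)
E
```

```text
(no output)
```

View pics/w3c.png

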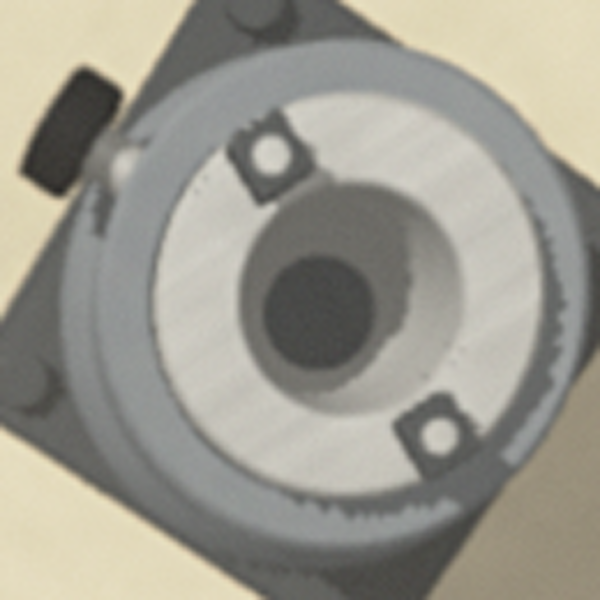

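```bash
python3 - <<'E'
from h import *
from scipy.optimize import least_squares
p=eyes.snapshot("wrist"); k=600/130
f=lambda c,z:onz(p,290+c[0]/k,50+c[1]/k,z)[:2]
def circ(pts,z,r):
    P=np.array([f(c,z) for c in pts]); s=least_squares(lambda q:np.hypot(*(P-q[:2]).T)-q[2],[.5,-.24,r]); print(s.x.round(4),(s.fun*1e3).round(1))
circ([(152,295),(545,300),(350,92),(350,497)],.09,.04)
circ([(238,295),(465,300),(350,181),(355,416)],.09,.0225)
a,b=f((272,155),.098),f((440,436),.098); print("dogs",a.round(4),b.round(4),"mid",((a+b)/2).round(4),"sep",np.hypot(*(a-b)),"ang",np.arctan2(*(a-b)[::-1]))
# dog edges: long-side corners of dogs
for q in [((228,155),(265,202)),((275,108),(318,155)),((395,430),(430,480)),((445,390),(482,438))]:
    d=f(q[1],.098)-f(q[0],.098); print(np.arctan2(d[1],d[0])%np.pi, np.hypot(*d))
kn=f((70,130),.05); print("knob",kn)
# chuck flange top rim in hand, free circle fit
g=p["pixels"]; z0=ctrl.observe()["position"][2]; print("tcp",ctrl.observe()["position"])
E
```

```text
[ 0.5313 -0.2091  0.04  ] [ 0.2  0.2 -0.2 -0.2]
[ 0.5318 -0.209   0.0232] [ 0.  0. -0. -0.]
dogs [ 0.5021 -0.1969] [ 0.5617 -0.2207] mid [ 0.5319 -0.2088] sep 0.06423327378461238 ang 2.761964502946923
2.8826318591158375 0.011456130257721932
2.9625684801537555 0.01218510890048768
2.8326587887570356 0.012478068583583048
2.885003946902949 0.01235031683410559
knob [ 0.46213006 -0.21125547]
tcp [ 0.54558458 -0.30759983  0.30924001]
```

View pics/w3d.png

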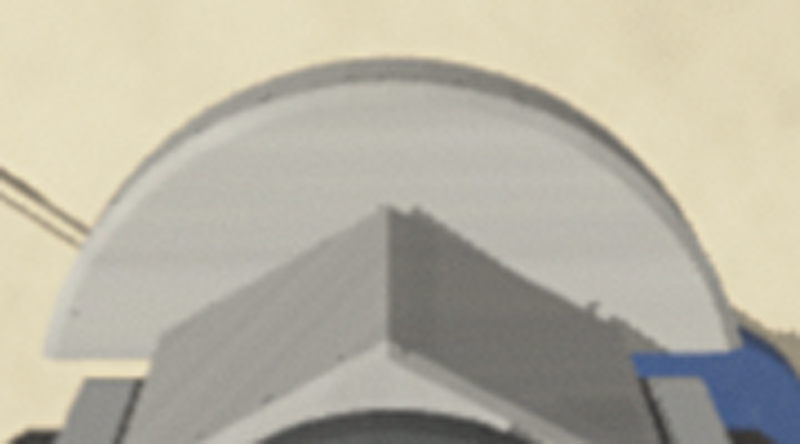

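```bash
python3 - <<'E'
from h import *
p=eyes.snapshot("wrist"); s=ctrl.observe(); T=R.from_quat(s["ee_rot"]).as_matrix(); t=s["position"]; z0=t[2]-.0198
f=lambda c,z:(T.T@(onz(p,230+c[0]*180/800,205+c[1]*180/800,z0+z)-t))[:2]*1000
print("hexbase v (25.4,0)",f((390,207),.016),"hextop v",f((388,340),.052))
print("slot edges x=8.5,y=+-36",f((45,357),.014),f((740,353),.014))
print("slot inner edges",f((155,357),.014),f((640,353),.014))
print("rim top outer (36,0)",f((395,75),.014), "underside rim",f((395,57),.0))
q=eyes.snapshot("scene"); print(proj(q,[.5315,-.209,.09]),proj(q,[.5021,-.1969,.098]),proj(q,[.5617,-.2207,.098]))
b=cv2.resize(q["pixels"][260:360,340:460],(720,600),interpolation=cv2.INTER_CUBIC)
for X in ([.5315,-.209,.09],[.5021,-.1969,.098],[.5617,-.2207,.098]): cv2.circle(b,tuple(((proj(q,X)-[340,260])*6).astype(int)),5,(0,0,255),1)
cv2.imwrite("pics/s3.png",b)
move([.5315,-.209,.25],-.38)
E
```

```text
hexbase v (25.4,0) [24.11603525 -0.34050459] hextop v [25.73281019 -0.51305979]
slot edges x=8.5,y=+-36 [  7.9405884  -34.25100869] [ 8.34543413 34.05636639]
slot inner edges [  7.97717774 -23.39453414] [ 8.38462748 24.18316288]
rim top outer (36,0) [36.36667164  0.12491296] underside rim [34.88941231  0.17810713]
[401.14389414 294.21767451] [386.6896209  293.15082639] [416.06808006 288.12878709]
t 7.8 shift [89.2 45.2 59.4] turn 56.8 tool y yaw 0.611 j [-0.52  0.29  1.54  0.    1.31 -1.13] pos [ 0.5456 -0.3079  0.3095] F [ 0.6  0.3 -4.9] g 0.506
```

View pics/s3.png

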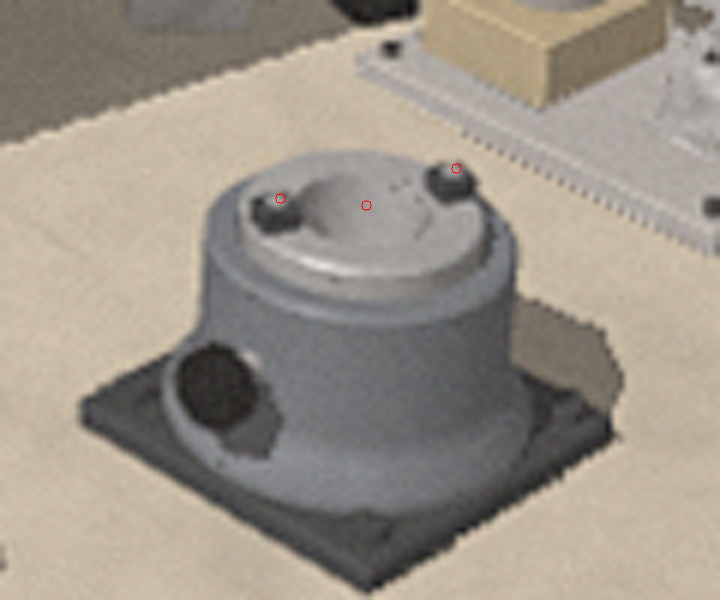

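{"api": "apply_moves", "payload": {
  "plan": "10 5 0 7 0.8;30 15 0 14 0.8;60 30 0 21 0.8;80 40 0 28 0.8;89 45 0 35 0.8;89 45 10 42 0.8;89 45 30 49 0.8;89 45 45 56 0.8;89 45 60 56.8 0.8;89 45 60 56.8 0.8;89 45 60 56.8 0.8"
}}

```text
time_s: 8.72
position: [0.5311, -0.2096, 0.2491]
ee_rot: [0.828, 0.561, -0.0, -0.0]
ft_force: [-0.3, -0.4, -6.1]
grip_width: 0.512
gripper_force: 62.4
```

```bash
python3 - <<'E'
from h import *
move([.5315,-.209,.15],-.38)
p=eyes.snapshot("wrist"); cv2.imwrite("pics/w4.png",p["pixels"][80:480,120:520])
s=ctrl.observe(); print(s["ft_force"],s["moment"])
E
```

```text
t 8.72 shift [ 0.7  0.3 99.1] turn 0.0 tool y yaw -0.38 j [-0.38  0.25  1.73 -0.    1.16  0.  ] pos [ 0.5311 -0.2096  0.2491] F [-0.3 -0.4 -6.1] g 0.512
[-0.73483614 -0.86451226 -5.35722937] [-0.01139846  0.04121846  0.00733192]
```

{"api": "apply_moves", "payload": {
  "plan": "0.7 0.3 20 0 0.8;0.7 0.3 40 0 0.8;0.7 0.3 60 0 0.8;0.7 0.3 78 0 0.8;0.7 0.3 92 0 0.8;0.7 0.3 103 0 0.8;0.7 0.3 111 0 0.8;0.7 0.3 117 0 0.8;0.7 0.3 120 0 0.8;0.7 0.3 120 0 0.8;0.7 0.3 120 0 0.8"
}}

```text
time_s: 9.68
position: [0.5324, -0.2096, 0.1298]
ee_rot: [0.828, 0.56, 0.0, 0.0]
ft_force: [0.9, 0.2, -5.8]
grip_width: 0.505
gripper_force: 62.6
```

```bash
python3 - <<'E'
from h import *
move([.5315,-.209,.11],-.38)
for i in range(3): eyes.snapshot("wrist"); s=ctrl.observe(); print(s["position"].round(4),s["ft_force"].round(1),s["moment"].round(2))
E
```

```text
t 9.68 shift [ 0.3 -1.1 19.8] turn -0.1 tool y yaw -0.382 j [-0.38  0.39  1.84 -0.    0.92  0.  ] pos [ 0.5324 -0.2096  0.1298] F [ 0.9  0.2 -5.8] g 0.505
[ 0.5324 -0.2097  0.13  ] [ 1.  -1.  -4.4] [0.01 0.   0.01]
[ 0.5324 -0.2097  0.13  ] [ 0.5 -0.1 -6.2] [0.05 0.03 0.01]
[ 0.5324 -0.2097  0.1299] [ 0.2 -0.2 -5.5] [-0.01  0.    0.02]
```

{"api": "apply_moves", "payload": {
  "plan": "0 0 2 0 0.8;0 0 4 0 0.8;0 0 6 0 0.8;0 0 8 0 0.8;0 0 9 0 0.8;0 0 10 0 0.8;0 0 10 0 0.8"
}}

```text
time_s: 10.42
position: [0.5318, -0.2094, 0.119]
ee_rot: [0.828, 0.56, -0.0, -0.0]
ft_force: [0.2, 0.2, -5.2]
grip_width: 0.508
gripper_force: 62.6
```

```bash
python3 - <<'E'
from h import *
move([.5315,-.209,.11],-.38)
for i in range(3): eyes.snapshot("wrist"); s=ctrl.observe(); print(s["position"].round(4),s["ft_force"].round(1),s["moment"].round(2))
E
```

```text
t 10.42 shift [ 0.3 -0.5  9. ] turn -0.1 tool y yaw -0.382 j [-0.38  0.4   1.84 -0.    0.9   0.  ] pos [ 0.5318 -0.2094  0.119 ] F [ 0.2  0.2 -5.2] g 0.508
[ 0.5319 -0.2095  0.1191] [ 0.5  1.1 -5.6] [0.06 0.02 0.01]
[ 0.5319 -0.2095  0.1193] [ 0.   0.1 -5.2] [0.06 0.02 0.03]
[ 0.5319 -0.2095  0.1193] [-0.6  0.3 -5.4] [0.04 0.04 0.01]
```

Still no contact at 9–10 mm above the seat. I continue gently in 1 mm steps.

{"api": "apply_moves", "payload": {
  "plan": "0 0 1 0 0.8;0 0 2 0 0.8;0 0 3 0 0.8;0 0 4 0 0.8;0 0 4 0 0.8"
}}

```text
time_s: 10.98
position: [0.5315, -0.2092, 0.1149]
ee_rot: [0.828, 0.56, -0.0, -0.0]
ft_force: [-2.5, 2.7, -6.7]
grip_width: 0.506
gripper_force: 62.6
```

```bash
python3 - <<'E'
from h import *
for i in range(3): eyes.snapshot("wrist"); s=ctrl.observe(); print(s["position"].round(4),s["ft_force"].round(1),s["moment"].round(2))
E
```

```text
[ 0.5315 -0.2092  0.115 ] [-1.2  2.2 -5.8] [ 0.45  0.28 -0.03]
[ 0.5315 -0.2092  0.115 ] [-2.   1.9 -6.1] [0.51 0.37 0.02]
[ 0.5316 -0.2092  0.115 ] [-1.2  2.5 -5.7] [0.51 0.41 0.03]
```

{"api": "apply_moves", "payload": {
  "plan": "0.3 -0.4 0 0 0.8;0.5 -0.7 0.5 0 0.8;0.5 -0.7 1 0 0.8;0.5 -0.7 1.5 0 0.8;0.5 -0.7 2 0 0.8;0.5 -0.7 2 0 0.8"
}}

```text
time_s: 11.63
position: [0.5315, -0.2088, 0.1132]
ee_rot: [0.828, 0.56, -0.0, 0.0]
ft_force: [-1.2, 0.7, -5.1]
grip_width: 0.506
gripper_force: 62.6
```

```bash
python3 - <<'E'
from h import *
for i in range(3):
    eyes.snapshot("wrist"); s=ctrl.observe(); T=R.from_quat(s["ee_rot"]).as_matrix(); print(s["position"].round(4),s["ft_force"].round(1),"tool",(T.T@s["ft_force"]).round(1),(T.T@s["moment"]).round(2))
E
```

```text
[ 0.5315 -0.2088  0.1132] [-0.3  1.4 -5.4] tool [ 1.1 -0.8  5.4] [0.3  0.16 0.02]
[ 0.5315 -0.2088  0.1132] [-0.6  1.4 -5.4] tool [ 1.1 -1.1  5.4] [0.3  0.11 0.02]
[ 0.5315 -0.2088  0.1132] [-0.5  0.4 -5.9] tool [ 0.2 -0.7  5.9] [ 0.29  0.12 -0.02]
```

Forces are small. I shift a little further the same way and go down.

{"api": "apply_moves", "payload": {
  "plan": "0.3 -0.3 0.5 0 0.8;0.3 -0.3 1 0 0.8;0.3 -0.3 1.5 0 0.8;0.3 -0.3 2 0 0.8;0.3 -0.3 2 0 0.8"
}}

```text
time_s: 12.2
position: [0.5314, -0.2085, 0.1112]
ee_rot: [0.828, 0.56, 0.0, 0.0]
ft_force: [0.3, 0.7, -5.6]
grip_width: 0.505
gripper_force: 62.6
```

```bash
python3 - <<'E'
from h import *
for i in range(3):
    eyes.snapshot("wrist"); s=ctrl.observe(); T=R.from_quat(s["ee_rot"]).as_matrix(); print(s["position"].round(4),s["ft_force"].round(1),"tool",(T.T@s["ft_force"]).round(1),(T.T@s["moment"]).round(2))
E
```

```text
[ 0.5314 -0.2085  0.1112] [-1.4 -0.5 -6.2] tool [-1.  -1.1  6.2] [ 0.18  0.02 -0.02]
[ 0.5314 -0.2084  0.1113] [-1.2  0.1 -6.1] tool [-0.3 -1.2  6.1] [ 0.08 -0.   -0.  ]
[ 0.5314 -0.2084  0.1113] [-0.1  0.3 -5.8] tool [ 0.2 -0.2  5.8] [ 0.13 -0.02 -0.04]
```

{"api": "apply_moves", "payload": {
  "plan": "0.1 -0.1 0.4 0 0.8;0.1 -0.1 0.8 0 0.8;0.1 -0.1 1.2 0 0.8;0.1 -0.1 1.6 0 0.8;0.1 -0.1 1.6 0 0.8"
}}

```text
time_s: 12.77
position: [0.5312, -0.2083, 0.11]
ee_rot: [0.828, 0.56, -0.0, 0.0]
ft_force: [-3.1, 0.0, -1.9]
grip_width: 0.503
gripper_force: 63.3
```

```bash
python3 - <<'E'
from h import *
for i in range(3):
    eyes.snapshot("wrist"); s=ctrl.observe(); T=R.from_quat(s["ee_rot"]).as_matrix(); print(s["position"].round(4),s["ft_force"].round(1),"tool",(T.T@s["ft_force"]).round(1),(T.T@s["moment"]).round(2))
E
```

```text
[ 0.5312 -0.2083  0.1099] [-2.7 -0.8 -0.8] tool [-1.8 -2.2  0.8] [ 0.51 -0.09 -0.04]
[ 0.5312 -0.2083  0.1099] [-3.2 -0.2  0.5] tool [-1.3 -2.9 -0.5] [ 0.51 -0.11 -0.03]
[ 0.5312 -0.2083  0.1099] [-2.8 -0.6 -0.1] tool [-1.6 -2.4  0.1] [ 0.58 -0.11 -0.02]
```

{"api": "apply_moves", "payload": {
  "plan": "-0.1 -0.3 0 0 0.8;-0.1 -0.4 0.3 0 0.8;-0.1 -0.4 0.6 0 0.8;-0.1 -0.4 0.6 0 0.8"
}}

```text
time_s: 13.25
position: [0.5312, -0.2084, 0.1099]
ee_rot: [0.828, 0.56, 0.0, 0.0]
ft_force: [-5.2, -0.4, 7.1]
grip_width: 0.505
gripper_force: 64.2
```

```bash
python3 - <<'E'
from h import *
for i in range(3):
    eyes.snapshot("wrist"); s=ctrl.observe(); T=R.from_quat(s["ee_rot"]).as_matrix(); print(s["position"].round(4),s["ft_force"].round(1),"tool",(T.T@s["ft_force"]).round(1),(T.T@s["moment"]).round(2))
E
```

```text
[ 0.5312 -0.2084  0.1099] [-4.2  0.1  6.7] tool [-1.4 -3.9 -6.7] [ 0.73 -0.04  0.03]
[ 0.5312 -0.2084  0.1098] [-4.3 -0.2  7.1] tool [-1.8 -3.9 -7.1] [ 0.76 -0.05 -0.02]
[ 0.5312 -0.2084  0.1098] [-4.6  0.8  6.3] tool [-1.  -4.5 -6.3] [ 0.76 -0.09  0.02]
```

Firm contact at the expected seated height (TCP z 0.1098, the same as in the rack). Release.

{"api": "apply_moves", "payload": {
  "plan": "0 0.2 -0.4 0 0.8;0 0.2 -0.4 0 0.6;0 0.2 -0.4 0 0.4;0 0.2 -0.4 0 0.2;0 0.2 -0.4 0 0;0 0.2 -0.4 0 0;0 0.2 -0.4 0 0;0 0.2 -0.4 0 0;0 0.2 -0.4 0 0",
  "squeeze": 20
}}

```text
time_s: 14.15
position: [0.5311, -0.2082, 0.1095]
ee_rot: [0.828, 0.56, 0.0, 0.0]
ft_force: [-0.3, -0.1, 0.6]
grip_width: 1.0
gripper_force: 0.0
```

{"api": "apply_moves", "payload": {
  "plan": "0 0 -5 0 0;0 0 -15 0 0;0 0 -35 0 0;0 0 -65 0 0;0 0 -100 0 0;0 0 -140 0 0;0 0 -180 0 0;0 0 -200 0 0;-40 0 -200 0 0;-80 0 -200 0 0;-80 0 -200 0 0;-80 0 -200 0 0"
}}

```text
time_s: 15.15
position: [0.5004, -0.2841, 0.3106]
ee_rot: [0.829, 0.559, 0.0, 0.001]
ft_force: [-0.4, 0.8, 0.3]
grip_width: 1.002
gripper_force: 0.0
```

```bash
python3 - <<'E'
from h import *
move([.5315,-.209,.3])
for n in ("scene","side","wrist"):
    p=eyes.snapshot(n); cv2.imwrite(f"pics/end_{n}.png",p["pixels"])
    for q in ["chuck","centre"]:
        for r in nets.recognise(q,p)[:3]:
            X=w(p,r["location"]); print(n,q,round(r["confidence"],2),X.round(3))
    g=cv2.cvtColor(p["pixels"],cv2.COLOR_BGR2GRAY)
    if n!="wrist":
        # brightness along vertical line through nose top dark disc: top expected at z=.162
        for z in (.162,.154): print(n,z,proj(p,[.5312,-.2085,z]).round(1))
        m=(g<75).astype(np.uint8); u,v=proj(p,[.5312,-.2085,.157]).astype(int)
        k,l,st,ce=cv2.connectedComponentsWithStats(m[v-25:v+25,u-25:u+25]); print([(a+[u-25,v-25,0,0,0]).tolist() for a in st[1:] if a[4]>30])
E
```

```text
t 15.15 shift [81.2  0.6 10.6] turn 0 tool y yaw -0.385 j [-0.52  0.21  1.65 -0.    1.28 -0.13] pos [ 0.5004 -0.2841  0.3106] F [-0.4  0.8  0.3] g 1.002
scene chuck 0.68 [0.652 0.192 0.093]
scene chuck 0.56 [ 0.517 -0.219  0.119]
scene centre 0.58 [0.519 0.122 0.104]
scene 0.162 [403.6 262. ]
scene 0.154 [403.3 265.6]
[[383, 242, 27, 21, 269], [400, 264, 13, 12, 57]]
side chuck 0.95 [ 0.523 -0.225  0.114]
side chuck 0.68 [0.661 0.185 0.084]
side centre 0.97 [0.525 0.117 0.11 ]
side 0.162 [384.9 285.3]
side 0.154 [384.5 290.3]
[[369, 289, 29, 16, 138]]
wrist chuck 0.61 [ 0.528 -0.206  0.143]
```

```bash
python3 -c "
from plant import ctrl
print(ctrl.job_done())"
```

```text
the job is handed in; nothing more can be done
None
```

The grey hex chuck is in the spindle with its slots over the dogs. It stopped firmly at the height of a fully seated flange with about 7 N on it, so I released it, backed the arm clear and handed the job in at about 15 s; the pointed centre stayed in its rack pocket.

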